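# Pry the snap-fit cover off the analyser's sensor module

## Robot

A 6-joint arm with a two-finger parallel gripper is mounted at the origin on the work surface. World frame = base frame: x ahead of the robot, y to its left, z up, the work surface at z = 0. Lengths are in m, angles in rad, forces in N, time in s.
With the tool pointing down it reaches from about 0.25 to 0.775 m from the base axis. Payload 4 kg.
Tool frame: the origin (TCP) lies between the finger pads; the fingertips stand 14 mm ahead of it and the grasp point (between the pads) lies 5 mm behind it (tip_reach is the distance from the TCP to the fingertips, in m); z points along the fingers, y is the line along which they close (so a half turn about z gives the same grasp; the last joint's range is limited). The gripper opens to 94 mm and grips with 3 to 60 N. Pads are 16 mm wide; open, the fingers measure 119 mm over their backs; the gripper's body (75 mm by 177 mm) begins 78 mm behind the grasp point.
Start: joints at [1.211, 0.087, 1.371, -0, 1.684, -0.103], TCP at [0.14, 0.532, 0.22] pointing down, gripper open.
Joint ranges: [-3.1, 3.1], [-0.76, 2.03], [0.27, 2.55], [-1.08, 4.22], [0.17, 2.65], [-2.57, 2.57]. Speed limits (rad/s): [2.79, 2.79, 3.14, 3.14, 3.14, 3.14].

## Interface

Orientations are given as [roll, pitch, yaw] about the fixed x, y, z axes, in that order (R = Rz(yaw) Ry(pitch) Rx(roll)).
In Python, from bench import * gives the robot as it stands. The module is installed in compiled form; this text tells all that it offers.
- The arm moves only by the tool servo_tool, never from a script. Its argument "targets" is a list of rows, each a list of 4 numbers: the shift along the tool's x, y, z in cm, then the turn about the tool's z in degrees. A call has 1 to 8 rows; each row is the pose to reach, as a shift and turn from the pose commanded when the call began, along the tool's axes at that moment; what a row does not reach only later rows make up. A row lasts 1/8 s, in which the tool goes at most 62.5 mm and 10.7 degrees, less where a joint would pass 70% of its speed; a pose out of reach is approached as far as the arm can. A call with a gripper value outside its range is refused whole. "claw" is the closure in counts, from 0 (fully open) to 255 (shut), set as the call begins (left out, the last holds). The fingers move at their own pace and stop on an object; the grip force is fixed at half the most. Time passes only in rows, so rows that repeat a pose let the fingers close. It gives the time, the measured TCP pose, the force, the opening and the grip force at its end, in the units of the state.
- get_obs(): the state, without advancing time (a new reading comes with each control period).
- snapshot(name): name is "scene" or "top"; returns the picture (480x640x3 uint8, blue, green, red); there is no depth.
- camera_model(name): a dict with "camera_matrix" (3x3 intrinsics, pixels), "camera_from_world" (4x4, takes a point from world to camera coordinates). Camera axes: x right, y up, looking along -z (the intrinsics and any distortion apply to the point x, -y, -z); pixel columns grow to the right and rows downward; lengths in m; the calibration is good to about 2 mm. A picture is of the moment at which its call begins. camera_model takes no time and is no camera call.
- close_job(): hands the job in; it is judged then, once.
The state is a dict: "time": time; "joint_positions": joint angles; "qvel": joint speeds; "joint_torque": joint torques, N m; "tool_pos": TCP position; "ee_rot": TCP orientation; "wrist_force": force on the tool from outside, world axes, zero at the start; "wrist_torque": the same for the moment, N m; "width": finger opening in m; "finger_force": force on a finger pad.
Only numpy, scipy, OpenCV 4.12 (cv2) and the standard library are available. Lean on these libraries where they do the work, as an engineer would, in place of code of your own. Each camera call takes 0.05 s, during which the arm holds its last target. There are 200 camera calls.

## Task

Take the flat-blade pry tool from the bench, push its blade into the notch under the edge of the sensor module's snap-fit cover and pry that edge up until the cover springs off its two side catches. Use the blade, not the fingers, on the cover. Leave the cover sprung loose and lay the tool back down flat on the bench.

Things in the scene. Friction and masses are not known exactly. Their poses are not given: they have to be found in the camera images.
- pry_tool: Loose 80 g tool lying on the bench: black handle 80 mm long, 22 wide, 26 high (grip it across the 22, at the middle) with a flat steel blade 18 wide, 3 thick. Origin: centre of the handle's underside; x along the tool to the blade, z up. Not the like-handled probe with a thin round rod, whose place it may swap.
- blade_tip (a point): Middle of the blade's end on the pry tool: 90 mm ahead of the tool's origin (x), 13 mm above its underside; axes as the tool's.
- notch (a point): Mouth centre, 45 mm above the bench, of the pocket in the sensor module's front, 44 wide, 18 high, 35 deep, right under the cover's front edge. x: level, into the pocket (away from the robot, +-0.3 rad); z up. Module: fixed putty block 120 x 110, 54 high, catch posts to 78 at its sides. The other block, its cover screwed on, has no notch; they may swap.
- cover: Loose 4 mm cream plate 100 x 80, 60 g, on the module top. Origin: underside, inner edge of the 36 x 10 bite in its front edge; shut: 15 mm behind and 9 above the notch point; x to the rear. With the blade's end 25-30 mm in, lift: it resists some 5-8 N, tilts about its rear edge and clears the catches when the blade has risen 35 mm from mid-notch. Blade lowered, it rests on them, front 20 mm up.
There are look-alikes about, which are no part of the job. What is shaped like the pry_tool but red is not meant.

How it is judged:
On the way, in this order (a step that is already met when the one before it is completed fails the run):
1. the blade's end is in the notch, under the edge of the still shut cover (x of blade_tip in the frame of notch between 0.012 and 0.04 m and y of blade_tip in the frame of notch between -0.022 and 0.022 m and z of blade_tip in the frame of notch between -0.012 and 0.012 m and z of cover in the frame of notch below 0.013 m), for 0.1 s.
2. the tool has lifted the cover's front edge 12 mm or more off its seat (z of cover in the frame of notch above 0.021 m and contact force between pry_tool and cover above 0.05 N), for 0.05 s.
At the end, for the whole second after the job is handed in: The cover is out of its catches and at rest: front edge 12 mm or more above its shut height, or the cover away from the module (over 40 mm from the notch). The pry tool lies on the bench at rest, clear of the cover, level within 15 degrees, underside at most 30 mm up ((z of cover in the frame of notch above 0.021 m or horizontal distance between cover and notch above 0.04 m) and height (world z) of each of cover, pry_tool above -0.01 m and linear speed of each of cover, pry_tool below 0.03 m/s and height (world z) of pry_tool below 0.03 m and angle between pry_tool's own x axis and vertical between 1.3 and 1.84 rad and contact force between pry_tool and cover below 0.05 N); the robot touches nothing.
It fails at once if the gripper's fingers push or pull the cover (more than 3 N) (contact force between the fingers and cover above 3 N).
It also fails if it takes over 54 s, if anything falls off the work surface, if the arm or the gripper's body presses on something with over 40 N, if the wrist force passes 120 N, or if a joint passes its speed limit or range.

## Working session

There is one attempt and no reset: what is moved stays moved. The work goes in short steps, Python scripts to look and compute and a tool call to move; the robot and the scene stay as the last step left them, time stands still between calls to the robot, and variables do not carry over. Pictures are saved under pics/ and viewed, at most 10 in all, crops included, and the job is handed in when it is done.

Besides the shell and the picture viewer there is one more tool, called in YAML: its name, and indented under it one key for each argument. servo_tool: Moves the arm, as the interface text tells. Its arguments: {"type":"object","properties":{"targets":{"type":"array"},"claw":{"type":"number"}},"required":["targets"]}

```bash
mkdir -p pics; cat > h.py <<'E'
from bench import *
import numpy as np, cv2
def ray(n,u,v,z):
    m=camera_model(n);K=np.array(m["camera_matrix"]);T=np.array(m["camera_from_world"])
    R=T[:3,:3];c=-R.T@T[:3,3]
    d=np.linalg.inv(K)@[u,v,1];d=R.T@(d*[1,-1,-1])
    return c+d*(z-c[2])/d[2]
def proj(n,p):
    m=camera_model(n);K=np.array(m["camera_matrix"]);T=np.array(m["camera_from_world"])
    q=(T@np.append(p,1))[:3]*[1,-1,-1];q=K@q;return q[:2]/q[2]
E
python3 - <<'E'
from h import *
for n in("top","scene"):
    cv2.imwrite(f"pics/{n}1.png",snapshot(n)); m=camera_model(n);print({k:(np.round(v,3).tolist() if not isinstance(v,str) else v) for k,v in m.items()})
print(get_obs())
E
```

```text
{'camera_matrix': [[445.957, 0.0, 314.289], [0.0, 445.957, 239.009], [0.0, 0.0, 1.0]], 'camera_from_world': [[-0.014, -1.0, 0.008, -0.028], [0.996, -0.013, 0.09, -0.53], [-0.089, 0.009, 0.996, -0.739], [0.0, 0.0, 0.0, 1.0]]}
{'camera_matrix': [[600.644, 0.0, 317.213], [0.0, 600.644, 240.538], [0.0, 0.0, 1.0]], 'camera_from_world': [[0.759, 0.651, -0.013, -0.404], [-0.557, 0.66, 0.504, 0.269], [0.337, -0.375, 0.864, -1.354], [0.0, 0.0, 0.0, 1.0]]}
{'time': 0.1, 'joint_positions': array([ 1.21091296e+00,  8.78675023e-02,  1.37208668e+00, -4.00533884e-05,
        1.68361144e+00, -1.03074156e-01]), 'qvel': array([ 0.00033812, -0.00269582, -0.00429593,  0.00012223,  0.00096272,
       -0.00101366]), 'joint_torque': array([ 2.28993333e-03, -3.41252625e+01, -3.03300977e+01,  7.19894283e-02,
        3.04994301e-02, -9.61536557e-05]), 'tool_pos': array([0.1395352 , 0.53152031, 0.21843697]), 'ee_rot': array([-3.13962606e+00, -1.63406094e-04,  2.88477881e+00]), 'wrist_force': array([-0.08213755, -0.2044648 , -0.04389491]), 'wrist_torque': array([ 0.01955513, -0.02276028, -0.01887107]), 'finger_force': 0.0, 'width': 0.09417151151449037}
```

View pics/top1.png

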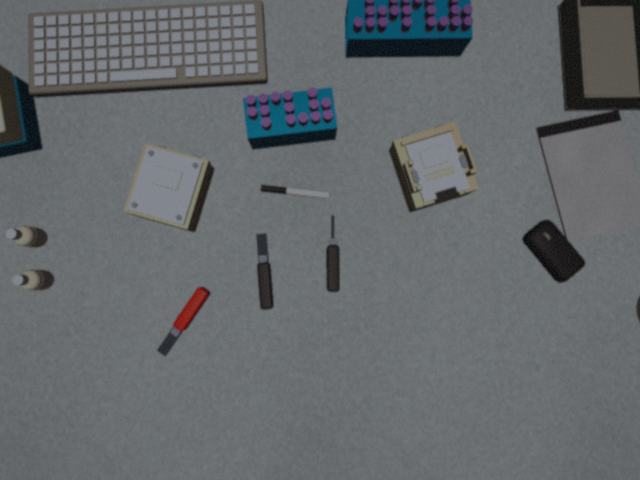

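View pics/scene1.png

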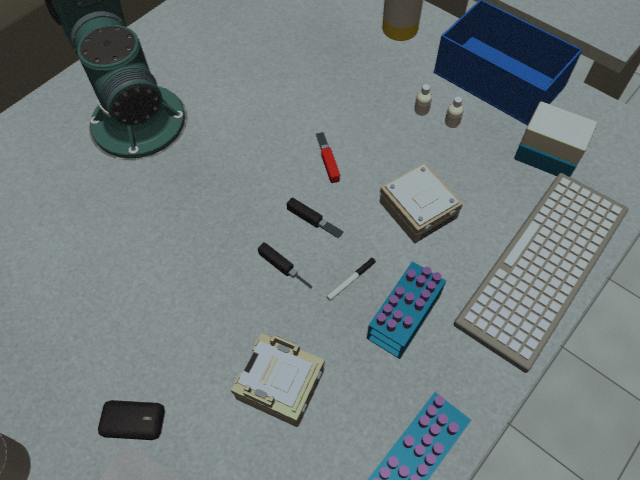

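Candidates for the tool are the black handle with a flat blade at top (265,286), the probe with a thin rod at (333,268), the red flat blade at (185,318) and the pen at (295,191). For the module they are the block with notch and catches at (435,165) and the screwed block at (168,187). I choose (265,286) and (435,165), and check them in a close crop.

```bash
python3 - <<'E'
from h import *
a=cv2.imread("pics/top1.png")
A=cv2.resize(a[225:315,235:300],None,fx=6,fy=6,interpolation=cv2.INTER_CUBIC)
B=cv2.resize(a[115:215,380:485],None,fx=4,fy=4,interpolation=cv2.INTER_CUBIC)
o=np.zeros((540,810,3),np.uint8);o[:,:390]=A;o[:400,390:]=B
cv2.imwrite("pics/c1.png",np.clip(o[:,:800]*1.8,0,255).astype(np.uint8))
E
```

```text
(no output)
```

View pics/c1.png

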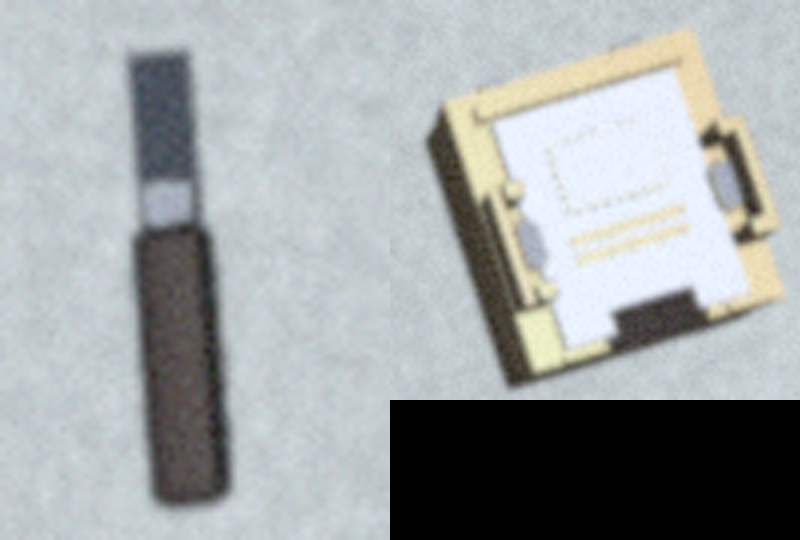

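The crop shows the flat blade (tip at crop 159,52; handle end at 190,497) and the module with its notch bite (inner corners at 613,314 and 693,290), so both choices are confirmed.

```bash
python3 - <<'E'
from h import *
t=lambda x,y,z:ray("top",(x+.5)/6-.5+235,(y+.5)/6-.5+225,z)
b=lambda x,y,z:ray("top",(x-390+.5)/4-.5+380,(y+.5)/4-.5+115,z)
np.set_printoptions(precision=4,suppress=True)
tip=t(159,52,.0145);f=t(172,231,.026);r=t(190,497,.026)
print("tip",tip,"front",f,"rear",r,np.linalg.norm((f-r)[:2]),np.linalg.norm((tip-f)[:2]))
d=tip-r;print("yaw",np.arctan2(d[1],d[0]),"mid",(f+r)/2, "len tip-rear",np.linalg.norm(d[:2]))
P=dict(FL=b(530,374,.054),FR=b(782,297,.054),BR=b(692,30,.054),BL=b(445,103,.054),iL=b(613,314,.058),iR=b(693,290,.058),cBL=b(493,120,.058),cBR=b(677,67,.058))
for k,v in P.items():print(k,v)
for a,c in(("FL","FR"),("BL","BR"),("FR","BR"),("FL","BL"),("iL","iR"),("cBL","cBR")):
  e=P[c]-P[a];print(a,c,np.linalg.norm(e),np.arctan2(e[1],e[0]))
for p in P:pass
# scene check
m=(P["iL"]+P["iR"])/2;print("bite mid",m,proj("scene",m))
print("tip in scene",proj("scene",tip),"rear",proj("scene",r))
E
python3 - <<'E'
import cv2,numpy as np
a=cv2.imread("pics/scene1.png")
A=cv2.resize(a[190:245,280:350],None,fx=5.5,fy=5.5,interpolation=cv2.INTER_CUBIC)
B=cv2.resize(a[330:425,230:330],None,fx=4,fy=4,interpolation=cv2.INTER_CUBIC)
o=np.zeros((400,800,3),np.uint8);o[:A.shape[0],:A.shape[1]]=A;o[:380,400:]=B
cv2.imwrite("pics/c2.png",np.clip(o*1.6,0,255).astype(np.uint8))
E
```

```text
tip [0.5422 0.0567 0.0145] front [0.4901 0.052  0.026 ] rear [0.4155 0.0472 0.026 ] 0.07467273045464001 0.05231644349492405
yaw 0.07492116647539894 mid [0.4528 0.0496 0.026 ] len tip-rear 0.12697741623490266
FL [ 0.5764 -0.2017  0.054 ]
FR [ 0.6074 -0.3078  0.054 ]
BR [ 0.722  -0.2752  0.054 ]
BL [ 0.6917 -0.17    0.054 ]
iL [ 0.6004 -0.236   0.058 ]
iR [ 0.61   -0.2695  0.058 ]
cBL [ 0.6829 -0.189   0.058 ]
cBR [ 0.7047 -0.2668  0.058 ]
FL FR 0.11052826908137477 -1.286716446908195
BL BR 0.10946977101420985 -1.2905435436676198
FR BR 0.11913525005580713 0.2777033466986179
FL BL 0.11956561526822146 0.26886618618293234
iL iR 0.034901060350157435 -1.2911533507908466
cBL cBR 0.08082244081564358 -1.2980715235537688
bite mid [ 0.6052 -0.2527  0.058 ] [251.3777 363.7261]
tip in scene [339.6284 234.8653] rear [288.222  200.1847]
```

View pics/c2.png

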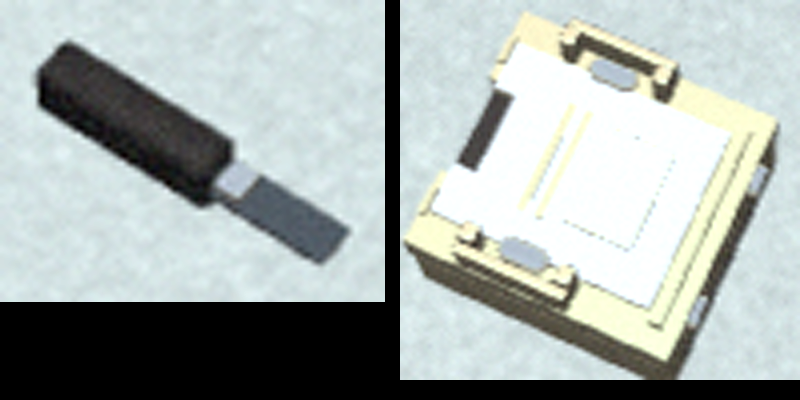

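The measurements agree with the given sizes: block 120 x 110, bite 35, tool 127 to 130 long. The tool origin is about (0.452, 0.050) at yaw 0.072. The notch is about (0.591, -0.256, 0.045) at yaw 0.276. Now I move.

servo_tool:
  targets:
    - [-3.8,-3.35,0,10]
    - [-7.6,-6.7,1,20]
    - [-11.4,-10,2,30]
    - [-15.2,-13.4,3,40]
    - [-19,-16.8,4,50]
    - [-22.8,-20.1,5,60]
    - [-26.6,-23.5,6,70]
    - [-30.4,-26.8,7,80]
  claw: 0

```text
time: 1.1
tool_pos: [0.3661, 0.194, 0.1489]
ee_rot: [-3.141, -0.0, 1.483]
wrist_force: [0.1, 1.5, -0.3]
width: 0.0939
finger_force: 0.0
```

```bash
cat >> h.py <<'E'
def to(x,y,z,yaw):
    o=get_obs();p=o["tool_pos"];w=o["ee_rot"][2];d=np.array([x,y,z])-p
    a=(w-yaw+np.pi)%(2*np.pi)-np.pi
    print("shift cm",np.round(100*np.array([d[0]*np.cos(w)+d[1]*np.sin(w),d[0]*np.sin(w)-d[1]*np.cos(w),-d[2]]),2),"turn",round(np.degrees(a),2),"t",o["time"],"p",p,o["ee_rot"],"q6",o["joint_positions"][5])
E
python3 -c "
from h import *
to(.46,.051,.1,.072)"
```

```text
shift cm [-13.42  10.61   4.89] turn 80.83 t 1.1 p [0.36605589 0.19399005 0.14885473] [-3.14144882e+00 -1.11618602e-04  1.48277913e+00] q6 0.4381481406676127
```

servo_tool:
  targets:
    - [-2,1.6,0.7,10.2]
    - [-4,3.2,1.4,20.4]
    - [-6,4.8,2.1,30.6]
    - [-8,6.4,2.8,40.8]
    - [-10,8,3.5,51]
    - [-12,9.5,4.2,61.2]
    - [-13.4,10.6,4.9,71.4]
    - [-13.4,10.6,4.9,81]

```text
time: 2.1
tool_pos: [0.4599, 0.0522, 0.0991]
ee_rot: [3.142, 0.003, 0.067]
wrist_force: [-0.1, 1.2, -0.1]
width: 0.0939
finger_force: 0.0
```

servo_tool:
  targets:
    - [0,0,0,0]
    - [0,0,0,0]

```text
time: 2.35
tool_pos: [0.4601, 0.0535, 0.1003]
ee_rot: [-3.141, 0.0, 0.077]
wrist_force: [-0.5, -0.2, 0.9]
width: 0.0944
finger_force: 0.0
```

```bash
python3 - <<'E'
from h import *
to(.46,.051,.017,.072)
s=snapshot("scene");cv2.imwrite("pics/s2.png",cv2.resize(s[130:290,220:430],None,fx=3.5,fy=3.5,interpolation=cv2.INTER_CUBIC))
E
```

```text
shift cm [-0.03  0.24  8.33] turn 0.31 t 2.35 p [0.46010724 0.05345491 0.10033544] [-3.14146863e+00  2.40903374e-04  7.74241733e-02] q6 1.4864448481791086
```

View pics/s2.png

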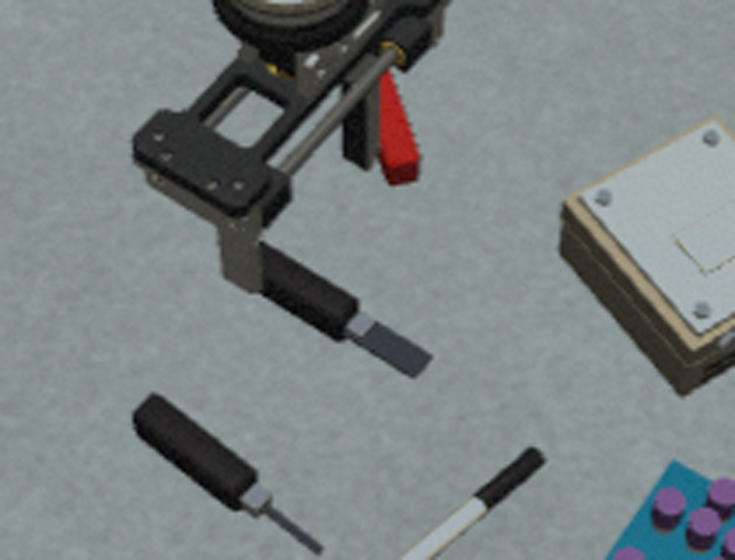

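The gripper stands over the black flat-blade tool, with the red one and the probe clear of the fingers. Descend and grip.

servo_tool:
  targets:
    - [0,0.2,3,0.3]
    - [0,0.2,6,0.3]
    - [0,0.2,7.5,0.3]
    - [0,0.2,8.2,0.3]
    - [0,0.2,8.2,0.3]
    - [0,0.2,8.2,0.3]

```text
time: 3.15
tool_pos: [0.4614, 0.0513, 0.0196]
ee_rot: [3.141, -0.002, 0.07]
wrist_force: [-0.4, 0.5, -0.6]
width: 0.0937
finger_force: 0.0
```

servo_tool:
  targets:
    - [0,0,0,0]
    - [0,0,0,0]
    - [0,0,0,0]
    - [0,0,0,0]
    - [0,0,0,0]
    - [0,0,0,0]
  claw: 255

```text
time: 3.9
tool_pos: [0.4604, 0.0513, 0.0184]
ee_rot: [-3.142, 0.0, 0.07]
wrist_force: [-0.1, 0.4, -0.4]
width: 0.0374
finger_force: 0.0
```

servo_tool:
  targets:
    - [0,0,0,0]
    - [0,0,0,0]
    - [0,0,0,0]
    - [0,0,0,0]
    - [0,0,0,0]

```text
time: 4.53
tool_pos: [0.4604, 0.0514, 0.0185]
ee_rot: [-3.141, -0.0, 0.07]
wrist_force: [-1.4, 0.6, 0.4]
width: 0.0214
finger_force: 30.0
```

servo_tool:
  targets:
    - [0,0,-2,0]
    - [0,0,-4,0]
    - [0,0,-6,0]
    - [0,0,-8,0]
    - [0,0,-8,0]
    - [0,0,-8,0]

```text
time: 5.28
tool_pos: [0.4598, 0.0513, 0.0975]
ee_rot: [-3.141, 0.002, 0.07]
wrist_force: [0.4, -0.1, -1.9]
width: 0.0217
finger_force: 30.0
```

```bash
python3 - <<'E'
from h import *
o=get_obs();print(o["tool_pos"],o["ee_rot"],o["width"],o["finger_force"])
a=snapshot("top");s=snapshot("scene")
A=cv2.resize(a[190:320,220:330],None,fx=3.5,fy=3.5,interpolation=cv2.INTER_CUBIC)
B=cv2.resize(s[150:265,260:380],None,fx=3.4,fy=3.4,interpolation=cv2.INTER_CUBIC)
c=np.zeros((455,793,3),np.uint8);c[:A.shape[0],:A.shape[1]]=A;c[:B.shape[0],385:385+B.shape[1]]=B
cv2.imwrite("pics/s3.png",np.clip(c*1.6,0,255).astype(np.uint8))
E
```

```text
[0.45983359 0.05126202 0.09749403] [-3.14148910e+00  1.52285225e-03  6.95177564e-02] 0.021748607091295398 29.999613761901855
```

View pics/s3.png

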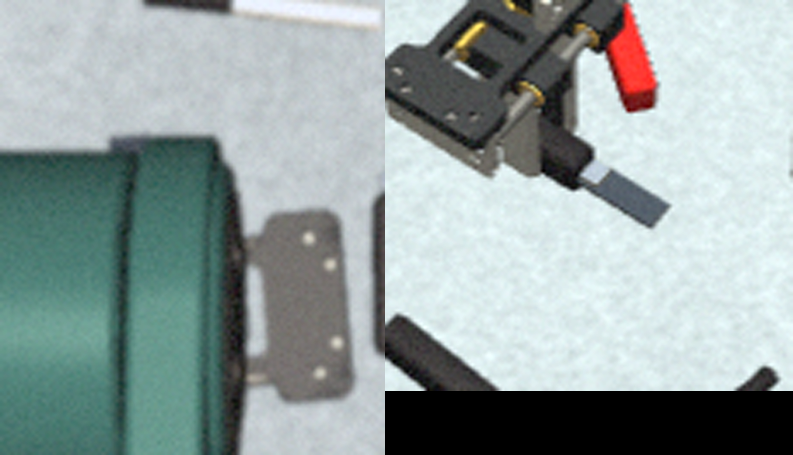

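The tool is held, level, opening 22 mm; blade end in the scene view at crop (661,217).

```bash
python3 - <<'E'
from h import *
p=proj("scene",[.5416,.0567,.0935]);print("pred tip px",p,"seen 340.8,213.5, at that height:",ray("scene",340.8,213.5,.0935))
to(.4736,-.2892,.0975,.276)
E
```

```text
pred tip px [340.20935797 212.84758501] seen 340.8,213.5, at that height: [0.54334944 0.05629626 0.0935    ]
shift cm [-0.96 34.06 -0.04] turn -11.83 t 5.375 p [0.45954706 0.05128487 0.09708462] [-3.14136544e+00  2.54732332e-03  6.95535214e-02] q6 1.4896519706383695
```

servo_tool:
  targets:
    - [0,4.2,0,-1.5]
    - [0,8.5,0,-3]
    - [0,13,0,-4.5]
    - [-0.2,17.5,0,-6]
    - [-0.4,22,0,-7.5]
    - [-0.6,26.5,0,-9]
    - [-0.8,31,0,-10.5]
    - [-0.9,34,0,-11.8]

```text
time: 6.38
tool_pos: [0.4743, -0.2902, 0.097]
ee_rot: [-3.14, 0.001, 0.275]
wrist_force: [-0.3, -0.4, -0.0]
width: 0.0217
finger_force: 30.0
```

servo_tool:
  targets:
    - [0,0,1,0]
    - [0,0,2.5,0]
    - [0,0,4,0]
    - [0,0,4.7,0]
    - [0,0,4.7,0]
    - [0,0,4.7,0]

```text
time: 7.12
tool_pos: [0.4756, -0.2885, 0.052]
ee_rot: [3.141, -0.001, 0.276]
wrist_force: [-0.7, -0.1, -1.5]
width: 0.0215
finger_force: 30.0
```

```bash
python3 - <<'E'
from h import *
to(.4736,-.2892,.0505,.276)
o=get_obs();p=o["tool_pos"];w=o["ee_rot"][2]
tip=p+[.082*np.cos(w),.082*np.sin(w),-.004];n=np.array([.591,-.256,.045])
a=snapshot("top");s=snapshot("scene")
print("tip px pred",proj("top",tip)-[375,105],proj("scene",tip)-[190,290],"notch(z.054 edge)",proj("top",n+[0,0,.009])-[375,105],proj("scene",n+[0,0,.009])-[190,290])
A=cv2.resize(a[105:245,375:485],None,fx=3.6,fy=3.6,interpolation=cv2.INTER_CUBIC)
B=cv2.resize(s[290:425,190:300],None,fx=3.6,fy=3.6,interpolation=cv2.INTER_CUBIC)
c=np.zeros((504,792,3),np.uint8);c[:,:396]=A;c[:486,396:]=B
cv2.imwrite("pics/s4.png",np.clip(c*1.7,0,255).astype(np.uint8))
E
```

```text
shift cm [-0.21  0.01  0.15] turn -0.0 t 7.125 p [ 0.47556256 -0.28849142  0.05204919] [ 3.14075012e+00 -7.88538900e-04  2.75938829e-01] q6 0.6475428000250291
tip px pred [ 77.85255679 116.24656326] [35.12890042 62.80718005] notch(z.054 edge) [71.96453012 94.01177176] [54.21499711 70.65110308]
```

View pics/s4.png

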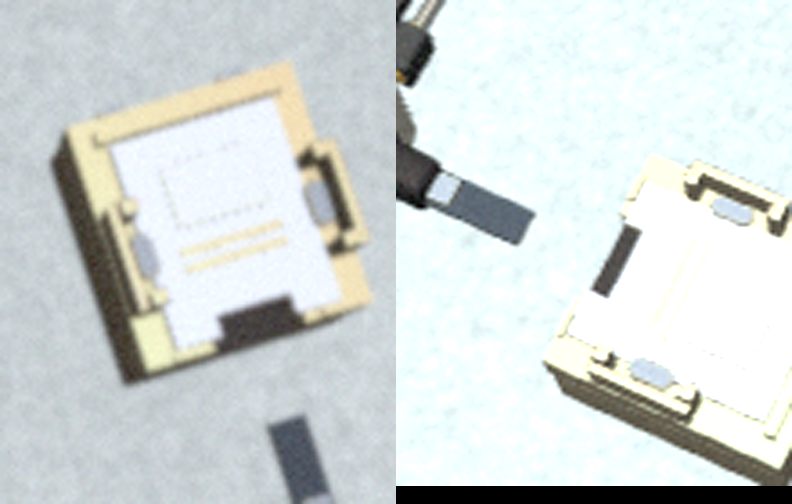

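Blade end seen at top crop (288,422) and scene crop (526,228), aimed at the notch and aligned. I'll triangulate it.

```bash
python3 - <<'E'
from h import *
from scipy.optimize import least_squares
t=np.array([375+288.5/3.6-.5,105+422.5/3.6-.5]);s=np.array([190+130.5/3.6-.5,290+228.5/3.6-.5])
r=least_squares(lambda p:np.r_[proj("top",p)-t,proj("scene",p)-s],[.55,-.27,.05]);p=r.x
d=p-[.591,-.256,.045];c,q=np.cos(.276),np.sin(.276)
print("blade end top face",p,r.fun,"in notch",d[0]*c+d[1]*q,-d[0]*q+d[1]*c,d[2]);to(.4736,-.2892,.0505,.276)
t=np.array([375+259.5/3.6-.5,105+308.5/3.6-.5]);s=np.array([190+(621-395.5)/3.6-.5,290+258/3.6-.5])
E
```

```text
blade end top face [ 0.55452001 -0.26723988  0.04961296] [-0.83597374 -0.7802998  -1.18251783  0.00852518] in notch -0.03816231168732411 -0.0008733547969726821 0.004612956181146016
shift cm [-0.21 -0.01  0.18] turn -0.02 t 7.225 p [ 0.47561127 -0.28874172  0.05227117] [ 3.14037549e+00 -1.03303927e-03  2.75693306e-01] q6 0.6475065235560638
```

servo_tool:
  targets:
    - [1,0,0.2,0]
    - [2,0,0.2,0]
    - [3,0,0.2,0]
    - [4,0,0.2,0]
    - [4.7,0,0.2,0]
    - [5.3,0,0.2,0]
    - [5.3,0,0.2,0]

```text
time: 8.1
tool_pos: [0.5264, -0.274, 0.0494]
ee_rot: [-3.142, 0.0, 0.276]
wrist_force: [-0.0, 0.7, -2.2]
width: 0.0219
finger_force: 30.0
```

servo_tool:
  targets:
    - [0.6,0,0,0]
    - [1.2,0,0,0]
    - [1.2,0,0,0]
    - [1.2,0,0,0]

```text
time: 8.6
tool_pos: [0.5376, -0.2708, 0.0494]
ee_rot: [-3.141, 0.0, 0.276]
wrist_force: [0.9, 0.0, -0.9]
width: 0.0217
finger_force: 30.0
```

```bash
python3 - <<'E'
from h import *
to(.4736,-.2892,.0505,.276)
a=snapshot("top");s=snapshot("scene")
A=cv2.resize(a[105:245,375:485],None,fx=3.6,fy=3.6,interpolation=cv2.INTER_CUBIC)
B=cv2.resize(s[290:425,190:300],None,fx=3.6,fy=3.6,interpolation=cv2.INTER_CUBIC)
c=np.zeros((504,792,3),np.uint8);c[:,:396]=A;c[:486,396:]=B
cv2.imwrite("pics/s5.png",np.clip(c*1.7,0,255).astype(np.uint8))
E
```

```text
shift cm [-6.66  0.03 -0.11] turn -0.02 t 8.6 p [ 0.53760356 -0.27076694  0.04939197] [-3.14144142e+00  1.84128681e-04  2.75672714e-01] q6 0.7344145064367257
```

View pics/s5.png

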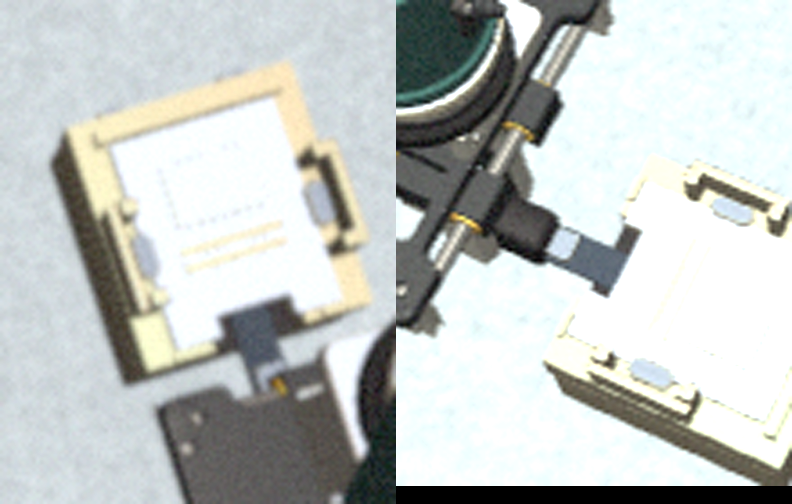

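The blade is in the notch under the bite's inner edge (top crop 258,315) and the cover is still shut. Lifting.

servo_tool:
  targets:
    - [0,0,0,0]
    - [0,0,-0.3,0]
    - [0,0,-0.6,0]
    - [0,0,-0.9,0]
    - [0,0,-1.2,0]
    - [0,0,-1.5,0]
    - [0,0,-1.5,0]

```text
time: 9.57
tool_pos: [0.5374, -0.2704, 0.064]
ee_rot: [-3.14, 0.001, 0.276]
wrist_force: [1.6, 0.3, -4.3]
width: 0.0217
finger_force: 30.0
```

servo_tool:
  targets:
    - [0,0,-0.3,0]
    - [0,0,-0.6,0]
    - [0,0,-0.9,0]
    - [0,0,-1.2,0]
    - [0,0,-1.2,0]

```text
time: 10.2
tool_pos: [0.5377, -0.2709, 0.0769]
ee_rot: [3.141, -0.0, 0.276]
wrist_force: [1.4, 1.2, -3.7]
width: 0.0221
finger_force: 30.0
```

```bash
python3 - <<'E'
from h import *
to(.4736,-.2892,.0505,.276);print(get_obs()["wrist_force"],get_obs()["wrist_torque"])
a=snapshot("top");s=snapshot("scene")
A=cv2.resize(a[105:245,375:485],None,fx=3.6,fy=3.6,interpolation=cv2.INTER_CUBIC)
B=cv2.resize(s[290:425,190:300],None,fx=3.6,fy=3.6,interpolation=cv2.INTER_CUBIC)
c=np.zeros((504,792,3),np.uint8);c[:,:396]=A;c[:486,396:]=B
cv2.imwrite("pics/s6.png",np.clip(c*1.4,0,255).astype(np.uint8))
E
```

```text
shift cm [-6.66  0.01  2.64] turn -0.03 t 10.2 p [ 0.53765045 -0.27094906  0.0769192 ] [ 3.14125379e+00 -1.36675807e-04  2.75511868e-01] q6 0.7344217208042537
[ 1.40318093  1.23032834 -3.73213466] [0.05964911 0.21118888 0.05778342]
```

View pics/s6.png

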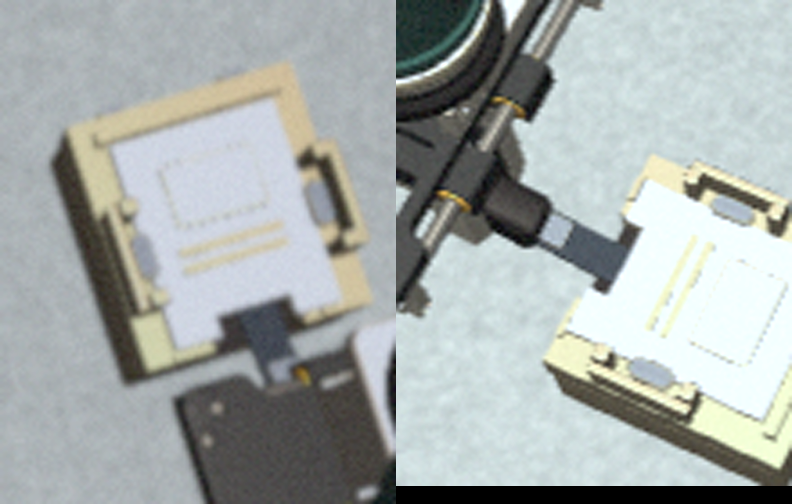

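Observation: the cover has hardly risen. The TCP went up 27 mm at about 4 N, so the tool pitched in the grip because the lever is too long. I'll withdraw, press the tool flat on the bench, regrip at the front of the handle and insert deeper, which shortens the lever from about 70 to 40 mm.

servo_tool:
  targets:
    - [0,0,0.6,0]
    - [0,0,1.2,0]
    - [0,0,1.8,0]
    - [0,0,2.4,0]
    - [0,0,2.6,0]
    - [0,0,2.6,0]

```text
time: 11.05
tool_pos: [0.5378, -0.2712, 0.0507]
ee_rot: [3.141, -0.0, 0.275]
wrist_force: [-2.3, -1.3, 2.4]
width: 0.0215
finger_force: 30.0
```

servo_tool:
  targets:
    - [-1.5,0,0,0]
    - [-3,0,0,0]
    - [-4.5,0,0,0]
    - [-6,0,0,0]
    - [-7.5,0,0,0]
    - [-9,-2,0,0]
    - [-9.5,-4,0,0]
    - [-9.5,-4,0,0]

```text
time: 12.05
tool_pos: [0.4343, -0.2576, 0.0503]
ee_rot: [-3.141, 0.0, 0.276]
wrist_force: [0.2, -0.5, -1.6]
width: 0.0216
finger_force: 30.0
```

```bash
python3 - <<'E'
from h import *
to(.4736,-.2892,.0185,.276);print(get_obs()["wrist_force"])
a=snapshot("top");s=snapshot("scene")
A=cv2.resize(a[105:265,375:505],None,fx=3,fy=3,interpolation=cv2.INTER_CUBIC)
B=cv2.resize(s[270:425,170:300],None,fx=3,fy=3,interpolation=cv2.INTER_CUBIC)
c=np.zeros((480,780,3),np.uint8);c[:,:390]=A;c[:465,390:]=B
cv2.imwrite("pics/s7.png",np.clip(c*1.4,0,255).astype(np.uint8))
E
```

```text
shift cm [2.92 4.11 3.18] turn -0.01 t 12.05 p [ 0.43426878 -0.25757078  0.05031949] [-3.14117925e+00  2.31176222e-04  2.75824133e-01] q6 0.6472369667523253
[ 0.17370534 -0.45996631 -1.61132895]
```

View pics/s7.png

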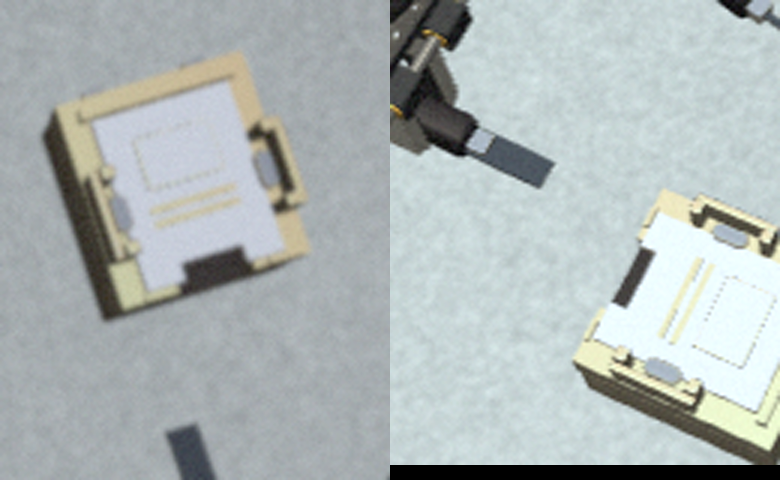

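The cover is shut and undisturbed, and the tool is still held with the blade end at top crop (182,430). That uses up my ten views; from here I rely on state and measurements by code. Set down flat and regrip forward.

servo_tool:
  targets:
    - [0,0,1,0]
    - [0,0,2,0]
    - [0,0,2.6,0]
    - [0,0,2.9,0]
    - [0,0,3.1,0]
    - [0,0,3.2,0]
    - [0,0,3.2,0]

```text
time: 13.02
tool_pos: [0.4347, -0.2582, 0.0204]
ee_rot: [-3.141, 0.002, 0.276]
wrist_force: [-6.6, 3.1, 11.9]
width: 0.0218
finger_force: 30.0
```

servo_tool:
  targets:
    - [0,0,0,0]
    - [0,0,0,0]
    - [0,0,0,0]
  claw: 140

```text
time: 13.4
tool_pos: [0.4354, -0.2581, 0.0182]
ee_rot: [-3.141, 0.0, 0.276]
wrist_force: [-0.0, 1.1, 0.5]
width: 0.0422
finger_force: 0.0
```

```bash
python3 - <<'E'
from h import *
from scipy.optimize import least_squares
t=np.array([435.3,248.]);s=np.array([222.,328.])
r=least_squares(lambda p:np.r_[proj("top",p)-t,proj("scene",p)-s],[.5,-.23,.05]);p=r.x
c,q=np.cos(.276),np.sin(.276);d=p-[.4343,-.2576,.0503]
print(p,r.fun,"tip rel TCP",d[0]*c+d[1]*q,-d[0]*q+d[1]*c,d[2])
# after release: sample brightness along tool axis (z=.0145) ahead of TCP in top view
im=cv2.GaussianBlur(cv2.cvtColor(snapshot("top"),cv2.COLOR_BGR2GRAY),(3,3),0);o=get_obs()["tool_pos"]
for lat in(-.015,-.01,-.005,0,.005,.01,.015):
  print(lat,[int(im[int(round(v)),int(round(u))]) for k in np.arange(.030,.10,.004) for u,v in[proj("top",[o[0]+k*c-lat*q,o[1]+k*q+lat*c,.0145])]])
E
```

```text
[ 0.51221757 -0.23691235  0.03713536] [-7.95210625e-01 -7.46134448e-01 -1.15559728e+00  7.82750568e-04] tip rel TCP 0.08060621519955222 -0.0013285689920984715 -0.013164639088769331
-0.015 [118, 120, 120, 122, 122, 120, 119, 123, 122, 121, 120, 122, 124, 125, 124, 124, 124, 123]
-0.01 [85, 101, 99, 90, 74, 68, 81, 73, 75, 91, 81, 73, 76, 120, 123, 124, 123, 123]
-0.005 [81, 105, 106, 66, 50, 50, 50, 49, 49, 50, 50, 48, 74, 117, 124, 122, 121, 123]
0 [78, 106, 101, 64, 48, 51, 50, 50, 50, 50, 50, 49, 69, 115, 124, 122, 119, 121]
0.005 [47, 67, 66, 58, 55, 61, 61, 54, 58, 62, 51, 53, 75, 119, 122, 123, 122, 122]
0.01 [95, 116, 105, 112, 117, 120, 114, 116, 119, 110, 107, 113, 117, 121, 120, 123, 123, 123]
0.015 [122, 120, 120, 123, 125, 123, 124, 125, 123, 122, 119, 122, 122, 122, 124, 125, 123, 120]
```

The tool lies flat with its tip 79 mm ahead of the TCP and 2.5 mm to the right. I move the grip 20 mm forward.

servo_tool:
  targets:
    - [0.7,0.1,0,0]
    - [1.4,0.2,0,0]
    - [2.0,0.2,0.1,0]
    - [2.0,0.2,0.2,0]
    - [2.0,0.2,0.2,0]

```text
time: 14.08
tool_pos: [0.455, -0.2545, 0.0162]
ee_rot: [-3.141, 0.0, 0.276]
wrist_force: [-0.6, -0.0, 0.6]
width: 0.0424
finger_force: 0.0
```

servo_tool:
  targets:
    - [0,0,0,0]
    - [0,0,0,0]
    - [0,0,0,0]
    - [0,0,0,0]
    - [0,0,0,0]
    - [0,0,0,0]
  claw: 255

```text
time: 14.82
tool_pos: [0.4551, -0.2546, 0.0165]
ee_rot: [-3.141, 0.0, 0.276]
wrist_force: [-1.0, 1.4, 1.2]
width: 0.0219
finger_force: 29.9
```

servo_tool:
  targets:
    - [0,0,-0.8,0]
    - [0,0,-1.6,0]
    - [0,0,-2.4,0]
    - [0,0,-2.9,0]
    - [0,0,-2.9,0]

```text
time: 15.45
tool_pos: [0.4555, -0.2549, 0.0461]
ee_rot: [3.141, -0.001, 0.276]
wrist_force: [-0.3, 0.7, -1.4]
width: 0.0216
finger_force: 29.9
```

```bash
cat >> h.py <<'E'
def tipscan(L,zt,yaw,name="top"):
    c,q=np.cos(yaw),np.sin(yaw)
    im=cv2.GaussianBlur(cv2.cvtColor(snapshot(name),cv2.COLOR_BGR2GRAY),(3,3),0);o=get_obs()["tool_pos"]
    ks=np.arange(L-.016,L+.016,.002);f=lambda k,l:cv2.getRectSubPix(im,(1,1),tuple(map(float,proj(name,[o[0]+k*c-l*q,o[1]+k*q+l*c,zt]))))[0,0]
    print(name,"along",[(round(k*1000),int(f(k,-.001))) for k in ks])
    print(name,"across",[(round(l*1000),int(f(L-.012,l))) for l in np.arange(-.016,.017,.002)])
E
python3 - <<'E'
from h import *
o=get_obs();z=o["tool_pos"][2]-.0162+.0145;print(o["width"],o["finger_force"],z)
tipscan(.058,z,.276);tipscan(.058,z,.276,"scene")
to(.591-.100*np.cos(.276),-.256-.100*np.sin(.276),.0482,.276)
E
```

```text
0.021566292322054773 29.873623251914978 0.04444354387433832
top along [(42, 50), (44, 50), (46, 50), (48, 50), (50, 51), (52, 50), (54, 48), (56, 52), (58, 66), (60, 93), (62, 116), (64, 124), (66, 125), (68, 126), (70, 126), (72, 125), (74, 125)]
top across [(-16, 120), (-14, 112), (-12, 91), (-10, 66), (-8, 54), (-6, 51), (-4, 49), (-2, 50), (0, 50), (2, 50), (4, 53), (6, 70), (8, 98), (10, 116), (12, 122), (14, 121), (16, 121)]
scene along [(42, 60), (44, 60), (46, 60), (48, 61), (50, 61), (52, 61), (54, 61), (56, 61), (58, 61), (60, 71), (62, 102), (64, 133), (66, 143), (68, 144), (70, 146), (72, 149), (74, 150)]
scene across [(-16, 155), (-14, 153), (-12, 140), (-10, 99), (-8, 66), (-6, 62), (-4, 61), (-2, 60), (0, 60), (2, 61), (4, 61), (6, 70), (8, 102), (10, 136), (12, 145), (14, 146), (16, 148)]
shift cm [ 3.04  3.84 -0.29] turn -0.03 t 15.55 p [ 0.45503967 -0.25456963  0.04533885] [-3.14133980e+00  1.07195705e-04  2.75511718e-01] q6 0.6763858259094155
```

servo_tool:
  targets:
    - [0.8,1,-0.1,0]
    - [1.6,2,-0.2,0]
    - [2.4,3,-0.2,0]
    - [3,3.7,-0.2,0]
    - [3,3.7,-0.2,0]
    - [4,3.7,-0.2,0]
    - [5,3.7,-0.2,0]
    - [6,3.7,-0.2,0]

```text
time: 16.55
tool_pos: [0.5237, -0.2734, 0.0476]
ee_rot: [3.142, -0.0, 0.276]
wrist_force: [0.2, -0.5, -1.3]
width: 0.0219
finger_force: 29.9
```

servo_tool:
  targets:
    - [1,0,0,0]
    - [2,0,0,0]
    - [3,0,0,0]
    - [3.6,0,0,0]
    - [4.1,0,0,0]
    - [4.1,0,0,0]
    - [4.1,0,0,0]

```text
time: 17.42
tool_pos: [0.5622, -0.2628, 0.0474]
ee_rot: [-3.141, 0.0, 0.275]
wrist_force: [-0.2, 0.1, -1.3]
width: 0.0219
finger_force: 29.9
```

```bash
python3 - <<'E'
from h import *
to(.591-.028*np.cos(.276),-.256-.028*np.sin(.276),.047,.276)
E
```

```text
shift cm [0.16 0.13 0.04] turn -0.04 t 17.425 p [ 0.56216813 -0.26284183  0.0473811 ] [-3.14140114e+00  2.63787130e-04  2.75353761e-01] q6 0.7668001677513311
```

servo_tool:
  targets:
    - [0.2,0,-0.3,0]
    - [0.2,0,-0.6,0]
    - [0.2,0,-0.9,0]
    - [0.2,0,-1.2,0]
    - [0.2,0,-1.5,0]
    - [0.2,0,-1.5,0]

```text
time: 18.18
tool_pos: [0.5642, -0.2624, 0.0629]
ee_rot: [3.141, 0.0, 0.276]
wrist_force: [-0.7, -0.5, -2.7]
width: 0.0218
finger_force: 30.0
```

servo_tool:
  targets:
    - [0,0,-0.3,0]
    - [0,0,-0.6,0]
    - [0,0,-0.9,0]
    - [0,0,-0.9,0]

```text
time: 18.68
tool_pos: [0.5649, -0.2625, 0.0725]
ee_rot: [3.14, -0.001, 0.276]
wrist_force: [-0.0, -1.0, -1.4]
width: 0.0218
finger_force: 30.0
```

```bash
python3 - <<'E'
from h import *
o=get_obs();print(o["wrist_force"],o["wrist_torque"])
# where has the bright cover's front edge gone: compare with first picture, per-pixel change
for n,(r0,r1,c0,c1) in dict(top=(110,215,385,480),scene=(330,425,230,330)).items():
    a=cv2.imread(f"pics/{n}1.png");b=snapshot(n);cv2.imwrite(f"pics/{n}_l1.png",b)
    d=cv2.absdiff(cv2.GaussianBlur(a,(3,3),0),cv2.GaussianBlur(b,(3,3),0)).max(2)[r0:r1,c0:c1]
    print(n);[print("".join(" .:*#"[min(4,int(x)//20)] for x in row[::2])) for row in d[::4]]
E
```

```text
[-0.01564317 -1.03023891 -1.41927852] [-0.0424275   0.11267241  0.03957481]
top
               .          .      .  .           
      . .  .  .                 .   .           
                          ..        . .        .
       .                           .           .
.                  .   .    .........           
       .  .       . . . .......... .. .         
       .       ............:.........     .     
       . ...........::.................        .
     ... .................. ...........        .
      ..   .........  ..............:. ..       
.      ....  ....  .................**.   .     
          ..  .... ..................::    .    
        ..... .....  .........    ...:::    ..  
  .      ..  . ....  .     ......   ..*:.   .   
  .        . .  ...........          .:*:.      
            ..  .....     ...      .....:*: ... 
                 .....      ..::........:###*: *
                  .....::............  . :**: *#
 .            .... .............   ...:* .:*.###
               ..   ......   .:*##**####: :::###
                 . .  .:*: .*.  .:. .:**
[... 611 characters left out ...]
   
##.   ****.  .:              ..:#:                
##**:*****..:*                    ....            
*    .***..:*.             .          ..          
          .:.      ..         ..        ..        
      .###:    .  ..             ..    ..         
     ..          ..             ..    .:          
    :.          ..             .     .:           
    ...       ....            ..    ..            
      ..  .         ...      ..    .:             
           ..  ...      ...  .    .:              
                      ..         .:               
                         .      ..                
                        ..      :.                
                            .....
```

```bash
cat > fit.py <<'E'
from h import *
# texture match: cover plane points, tilt about rear edge (90 mm behind bite), reference = first picture
c,q=np.cos(.276),np.sin(.276);O=np.array([.6052,-.2527,.058])
X,Y=np.meshgrid(np.arange(-.014,.094,.001),np.arange(-.044,.045,.001))
def pts(th,dx=0):
    r=.09-X;x=.09-r*np.cos(th)+dx;z=r*np.sin(th)
    return np.stack([O[0]+x*c-Y*q,O[1]+x*q+Y*c,O[2]+z],-1).reshape(-1,3)
def samp(n,im,P):
    uv=np.array([proj(n,p) for p in P],np.float32).reshape(X.shape+(2,))
    return cv2.remap(im,uv[...,0],uv[...,1],cv2.INTER_LINEAR).astype(float)
g=lambda im:cv2.GaussianBlur(cv2.cvtColor(im,cv2.COLOR_BGR2GRAY),(3,3),0)
def fit():
  mask=(X>.012)
  for n in("top","scene"):
    a=samp(n,g(cv2.imread(f"pics/{n}1.png")),pts(0));im=g(snapshot(n));out=[]
    for h in range(-4,61,4):
      b=samp(n,im,pts(np.arcsin(h/90)));out.append((round(np.corrcoef(a[mask],b[mask])[0,1],3),h))
    print(n,"lift mm (corr):",sorted(out)[::-1][:4])
E
python3 -c "
from fit import *
fit()"
```

```text
Traceback (most recent call last):
  File "fit.py", line 15, in fit
    a=samp(n,g(cv2.imread(f"pics/{n}1.png")),pts(0));im=g(snapshot(n));out=[]
  File "fit.py", line 9, in samp
    uv=np.array([proj(n,p) for p in P],np.float32).reshape(X.shape+(2,))
                 ~~~~^^^^^
  File "h.py", line 9, in proj
    m=camera_model(n);K=np.array(m["camera_matrix"]);T=np.array(m["camera_from_world"])
ValueError: time passes only in moves, steps and waits
```

```bash
sed -i 's/^from bench import \*/from bench import *\nimport functools\n_cm=camera_model\ncamera_model=functools.lru_cache(None)(lambda n:_cm(n))/' h.py; python3 -c "
from fit import *
fit();to(.5,0,0,0)"
```

```text
top lift mm (corr): [(np.float64(0.788), 20), (np.float64(0.778), 16), (np.float64(0.771), 24), (np.float64(0.741), 28)]
scene lift mm (corr): [(np.float64(0.862), 20), (np.float64(0.858), 16), (np.float64(0.858), 4), (np.float64(0.855), 24)]
shift cm [  0.94 -26.98   7.15] turn 15.79 t 18.875 p [ 0.56433389 -0.26220422  0.07146447] [-3.14155220e+00 -9.98507311e-05  2.75571916e-01] q6 0.7691227975157211
```

The cover's front is up about 18 mm, which matches the blade. Lifting further.

servo_tool:
  targets:
    - [0,0,-0.3,0]
    - [0,0,-0.6,0]
    - [0,0,-0.9,0]
    - [0,0,-1.2,0]
    - [0,0,-1.2,0]

```text
time: 19.5
tool_pos: [0.5644, -0.2623, 0.0839]
ee_rot: [3.141, -0.0, 0.276]
wrist_force: [-0.1, 0.4, -1.4]
width: 0.0217
finger_force: 30.0
```

servo_tool:
  targets:
    - [0,0,-0.3,0]
    - [0,0,-0.6,0]
    - [0,0,-0.7,0]
    - [0,0,-0.7,0]

```text
time: 20.0
tool_pos: [0.5644, -0.2623, 0.0906]
ee_rot: [3.141, -0.0, 0.275]
wrist_force: [-0.1, -0.7, -1.1]
width: 0.0219
finger_force: 30.0
```

```bash
python3 -c "
from fit import *
fit();to(.5,0,0,0)"
```

```text
top lift mm (corr): [(np.float64(0.702), 36), (np.float64(0.696), 40), (np.float64(0.678), 32), (np.float64(0.648), 44)]
scene lift mm (corr): [(np.float64(0.792), 0), (np.float64(0.789), 4), (np.float64(0.776), 8), (np.float64(0.775), -4)]
shift cm [  0.95 -26.98   9.04] turn 15.79 t 20.1 p [ 0.56426141 -0.26224145  0.09038044] [-3.14150468e+00  1.18978083e-04  2.75534859e-01] q6 0.7691337383136184
```

servo_tool:
  targets:
    - [0,0,0.4,0]
    - [0,0,0.8,0]
    - [0,0,1.2,0]
    - [0,0,1.6,0]
    - [0,0,2.0,0]
    - [0,0,2.4,0]
    - [0,0,2.8,0]
    - [0,0,3.2,0]

```text
time: 21.1
tool_pos: [0.5644, -0.2622, 0.0582]
ee_rot: [-3.142, -0.0, 0.275]
wrist_force: [-0.3, 0.2, -1.6]
width: 0.0216
finger_force: 30.0
```

servo_tool:
  targets:
    - [0,0,0,0]
    - [0,0,0,0]

```text
time: 21.35
tool_pos: [0.5644, -0.2622, 0.0586]
ee_rot: [3.142, -0.0, 0.276]
wrist_force: [-0.2, 0.4, -0.8]
width: 0.0218
finger_force: 30.0
```

```bash
python3 -c "
from fit import *
fit();to(.5,0,0,0)"
```

```text
top lift mm (corr): [(np.float64(0.792), 20), (np.float64(0.779), 16), (np.float64(0.777), 24), (np.float64(0.746), 28)]
scene lift mm (corr): [(np.float64(0.863), 20), (np.float64(0.86), 16), (np.float64(0.86), 4), (np.float64(0.857), 0)]
shift cm [  0.93 -27.     5.87] turn 15.78 t 21.45 p [ 0.5644829  -0.26233445  0.05870975] [ 3.14129306e+00 -4.15721549e-04  2.75486176e-01] q6 0.7691519909279251
```

The cover stays 20 mm up with the blade lowered, so it is off its catches. I withdraw and lay the tool down.

servo_tool:
  targets:
    - [-1.5,0,0,0]
    - [-3,0,0,0]
    - [-4.5,0,0,0]
    - [-6.5,0,0,0]
    - [-8.5,0,0,0]
    - [-10.5,-2,0,0]
    - [-11.5,-4,0,0]
    - [-11.5,-4,0,0]

```text
time: 22.45
tool_pos: [0.4413, -0.2546, 0.0584]
ee_rot: [-3.141, 0.0, 0.275]
wrist_force: [0.1, -0.7, 0.0]
width: 0.0217
finger_force: 30.0
```

servo_tool:
  targets:
    - [0,0,1.5,0]
    - [0,0,2.8,0]
    - [0,0,3.5,0]
    - [0,0,3.9,0]
    - [0,0,4.1,0]
    - [0,0,4.1,0]
    - [0,0,4.1,0]

```text
time: 23.32
tool_pos: [0.4431, -0.2552, 0.0179]
ee_rot: [3.141, -0.001, 0.276]
wrist_force: [0.6, 0.1, -0.3]
width: 0.0218
finger_force: 30.0
```

servo_tool:
  targets:
    - [0,0,0.1,0]
    - [0,0,0.1,0]

```text
time: 23.58
tool_pos: [0.4429, -0.2551, 0.0166]
ee_rot: [3.141, -0.0, 0.275]
wrist_force: [0.3, -0.6, -1.1]
width: 0.022
finger_force: 30.0
```

servo_tool:
  targets:
    - [0,0,0,0]
    - [0,0,0,0]
    - [0,0,0,0]
    - [0,0,0,0]
    - [0,0,0,0]
  claw: 100

```text
time: 24.2
tool_pos: [0.4428, -0.255, 0.0165]
ee_rot: [-3.142, -0.0, 0.276]
wrist_force: [0.4, -0.1, -0.3]
width: 0.0572
finger_force: 0.0
```

servo_tool:
  targets:
    - [0,0,-1.5,0]
    - [0,0,-4,0]
    - [0,0,-8,0]
    - [0,0,-12,0]
    - [-4,0,-14,0]
    - [-10,0,-14,0]
    - [-14,0,-14,0]
    - [-14,0,-14,0]

```text
time: 25.2
tool_pos: [0.3066, -0.2939, 0.1578]
ee_rot: [3.139, -0.001, 0.272]
wrist_force: [0.2, -0.6, 0.1]
width: 0.0566
finger_force: 0.0
```

```bash
python3 - <<'E'
from fit import *
fit();o=get_obs();print(o["time"],o["tool_pos"],o["width"],o["finger_force"])
# tool on the bench: dark blob in top view near expected place
im=snapshot("top");cv2.imwrite("pics/end.png",im);gr=g(im)
y0,x0=205,410;m=(gr[y0:300,x0:520]<85).astype(np.uint8)
n,l,st,ce=cv2.connectedComponentsWithStats(m)
for i in range(1,n):
  if st[i,4]>60:
    pt=np.argwhere(l==i)[:,::-1].astype(np.float32)+[x0,y0];b=cv2.minAreaRect(pt.astype(np.float32));print(st[i,4],b)
print("expected tip",proj("top",[.4431+.0595*c,-.2552+.0595*q,.0145]),"rear",proj("top",[.4431-.07*c,-.2552-.07*q,.026]))
E
```

```text
top lift mm (corr): [(np.float64(0.792), 20), (np.float64(0.78), 16), (np.float64(0.776), 24), (np.float64(0.745), 28)]
scene lift mm (corr): [(np.float64(0.862), 20), (np.float64(0.86), 16), (np.float64(0.86), 4), (np.float64(0.857), 0)]
25.3 [ 0.30848406 -0.29335928  0.15745135] 0.057173494615012796 0.0
79 ((421.5, 208.0), (6.0, 23.0), 90.0)
553 ((440.5000305175781, 278.0000305175781), (49.01530838012695, 15.495160102844238), 71.56505584716797)
expected tip [432.35015075 255.0170918 ] rear [457.98712708 328.49978111]
```

servo_tool:
  targets:
    - [0,0,0,0]
    - [0,0,0,0]
    - [0,0,0,0]

```text
time: 25.72
tool_pos: [0.3085, -0.2929, 0.1562]
ee_rot: [-3.141, 0.0, 0.276]
wrist_force: [-0.3, -0.2, 0.4]
width: 0.0569
finger_force: 0.0
```

```bash
python3 -c "
from h import *
print(close_job())"
```

```text
the job is handed in; nothing more can be done
None
```

I handed the job in at about 26 s: the blade pried the cover off its catches (image matching puts its front edge about 20 mm up) and the tool is back down on the bench, with the arm clear, after a first pry that slipped in the grip; the hand-in gave no verdict.

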